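Find the full tin of handle pins by its heft and hold it up

TASK

Three identical closed tins of handle pins stand on cork discs on the knife maker's bench, and the heaviest is the full one that I need. Working from the robot's left to its right, lift each tin in turn a few centimetres straight up off its cork to feel its weight and put it back on the same cork without dropping it, raising none but the heaviest any higher and leaving everything else on the bench as it is (if the last one is the heaviest you may keep hold of it). Then raise the heaviest and finish still holding it in the gripper, upright and still, about 25 cm clear above the middle of the green cutting mat: do not put it down.

Things in the scene. Friction and masses are not known exactly. Their poses are not given: they have to be found in the camera images.
- tin_k_center (a point): identical closed round tin, silvery with a pale paper band and a green lid, 60 mm diameter, 80 mm high, stands on one of the corks (which tin is on which cork changes); its weight is hidden (all under 1 kg; the heaviest outweighs the next by at least 150 g). This point is its centre, half-way up (40 mm above its underside); z is its upward axis
- tin_m_center (a point): identical closed round tin, silvery with a pale paper band and a green lid, 60 mm diameter, 80 mm high, stands on one of the corks (which tin is on which cork changes); its weight is hidden (all under 1 kg; the heaviest outweighs the next by at least 150 g). This point is its centre, half-way up (40 mm above its underside); z is its upward axis
- tin_t_center (a point): identical closed round tin, silvery with a pale paper band and a green lid, 60 mm diameter, 80 mm high, stands on one of the corks (which tin is on which cork changes); its weight is hidden (all under 1 kg; the heaviest outweighs the next by at least 150 g). This point is its centre, half-way up (40 mm above its underside); z is its upward axis
- cork_left_top (a point): round dark brown cork disc, 110 mm diameter, 4 mm thick, fixed to the bench, the leftmost of three, on the robot's left (+y side); this point is the middle of its top face. A tin stands about at its middle
- cork_mid_top (a point): round dark brown cork disc, 110 mm diameter, 4 mm thick, fixed to the bench, the middle one of three; this point is the middle of its top face. A tin stands about at its middle
- cork_right_top (a point): round dark brown cork disc, 110 mm diameter, 4 mm thick, fixed to the bench, the rightmost of three, on the robot's right (-y side); this point is the middle of its top face. A tin stands about at its middle
- mat_top (a point): green cutting mat with a white grid, 160 mm (x) by 240 mm (y), 3 mm thick, fixed flat on the bench beyond the corks; this point is the middle of its top face
- knife_center (a point): bystander: unfinished knife lying on the mat, 210 mm long, 11 mm high, steel blade and dark wood handle; this point is near its middle
- jar_center (a point): bystander: small clear jar with a brown lid, 46 mm diameter, 65 mm high, standing between the left and middle corks; this point is its centre
- block_center (a point): bystander: dark wood block, 110 x 35 x 22 mm high, lying between the middle and right corks, its length roughly along x; this point is its centre
- glue_center (a point): bystander: amber glue bottle with a white cap, 58 mm diameter, 150 mm high, beside the mat on the +y side; this point is its centre
- tape_center (a point): bystander: blue roll of tape lying flat, 90 mm diameter, 36 mm high, beside the mat on the -y side; this point is its centre
There are look-alikes about, which are no part of the job. Leave any blue or turquoise look-alike of the part that bears cork_mid_top alone.

How it is judged:
By the outcome, as a careful person would: the job done as asked, in the order asked, and still so for the second after the job is handed in, while the arm keeps its last pose, push and grip.
It also fails if it takes over 70 s, if anything falls off the work surface, if the arm or the gripper's body presses on something with over 40 N, if the wrist force passes 120 N, or if a joint passes its speed limit or range.

ROBOT

A 6-joint arm with a two-finger parallel gripper is mounted at the origin on the work surface. World frame = base frame: x ahead of the robot, y to its left, z up, the work surface at z = 0. Lengths are in m, angles in degrees, forces in N, time in s.
With the tool pointing down it reaches from about 0.3 to 0.875 m from the base axis. Payload 4.2 kg.
Tool frame: the origin (TCP) lies midway between the tips of the shut fingers; the grasp point (between the pads) lies 19 mm behind it (bot.grip_point_offset is the distance from the TCP to the grasp point, in m); z points along the fingers, y is the line along which they close (so a half turn about z gives the same grasp; the last joint's range is limited). The gripper opens to 85 mm and grips with 20 to 120 N. Pads are 22 mm wide; open, the fingers measure 114 mm over their backs; the gripper's body (76 mm by 85 mm) begins 54 mm behind the grasp point. The pads swing forward as they close: fully open they stand 13 mm farther back than shut.
Start: joints at [-65.661, 18.312, 89.639, -0, 72.044, -1.146], TCP at [0.247, -0.519, 0.231] pointing down, gripper open.
Joint ranges: [-177.97, 177.97], [-48.28, 115.42], [12.27, 149.76], [-77.06, 257.06], [2.81, 150.46], [-146.56, 146.56]. Speed limits (degrees/s): [147.25, 147.25, 180, 180, 180, 180].

INTERFACE

Orientations are given as [roll, pitch, yaw] about the fixed x, y, z axes, in that order (R = Rz(yaw) Ry(pitch) Rx(roll)).
In Python, from rig import status, optics, job, bot gives the robot as it stands.
- The arm moves only by the shell command python3 -m inch 'ROWS' [FORCE]. ROWS is JSON, a list of rows, each a list of 5 numbers: the opening, from -1 (shut) to 1 (fully open), so that 0 is half open, then the shift along the world's x, y, z in cm, then the turn about the world's z in degrees. In form: [[hand, tx, ty, tz, roll], ...]. A call has 1 to 5 rows; each row shifts and turns the commanded pose from where the row before left it; what a row does not reach is not made up. A row lasts 1/12 s, in which the tool goes at most 41.7 mm and 7.16 degrees, less where a joint would pass 70% of its speed; a pose out of reach is approached as far as the arm can. A call with a gripper value outside its range is refused whole. The fingers move at their own pace and stop on an object; FORCE is the grip in N (left out, the last holds). Time passes only in rows, so rows that do not move let the fingers close. It gives the time, the measured TCP pose, the force, the opening and the grip force at its end, in the units of the state.
- status.state(): the state, without advancing time (a new reading comes with each control period).
- optics.grab_frame(name): name is "scene" or "side" or "wrist"; returns the picture (400x640x3 uint8, red, green, blue); there is no depth.
- optics.camera_info(name): a dict with "mtx" (3x3 intrinsics, pixels), "extrinsics" (4x4, takes a point from camera to world coordinates); the wrist camera has in their place "hand_eye" (4x4, takes a point from camera to tool coordinates, whose origin is the TCP and whose axes are the flange's). Camera axes: x right, y up, looking along -z (the intrinsics and any distortion apply to the point x, -y, -z); pixel columns grow to the right and rows downward; lengths in m; the calibration is good to about 2 mm. A picture is of the moment at which its call begins: read the wrist's pose just before it. camera_info takes no time and is no camera call.
- job.sign_off(): hands the job in; it is judged then, once.
The state is a dict: "time": time; "q": joint angles; "qd": joint speeds; "joint_efforts": joint torques, N m; "eef_pos": TCP position; "ee_rot": TCP orientation; "ft_force": force on the tool from outside, world axes, zero at the start; "moment": the same for the moment, N m; "finger_gap": finger opening in m; "grip_force": force on a finger pad.
Only numpy, scipy, OpenCV 4.12 (cv2) and the standard library are available. Lean on these libraries where they do the work, as an engineer would, in place of code of your own. Each camera call takes 0.05 s, during which the arm holds its last target. There are 200 camera calls.

## Working session

There is one attempt and no reset: what is moved stays moved. The work goes in short steps, Python scripts to look and compute and a shell command to move; the robot and the scene stay as the last step left them, time stands still between calls to the robot, and variables do not carry over. Pictures are saved under pics/ and viewed, at most 10 in all, crops included, and the job is handed in when it is done.

```bash
mkdir -p pics; cat > h.py <<'E'
import numpy as np,cv2
from rig import status,optics,job,bot
def save(n,f):
    im=optics.grab_frame(n); cv2.imwrite('pics/'+f,im[:,:,::-1]); return im
def ray(n,u,v):
    c=optics.camera_info(n);K=np.array(c['mtx']);T=np.array(c['extrinsics'])
    d=np.linalg.inv(K)@[u,v,1]; d=T[:3,:3]@[d[0],-d[1],-d[2]]
    return T[:3,3],d
def onz(n,u,v,z):
    o,d=ray(n,u,v); return o+d*(z-o[2])/d[2]
E
python3 - <<'E'
from h import *
a=save('scene','s.png');b=save('side','d.png')
c=optics.camera_info('scene');print({k:v for k,v in c.items()})
print(optics.camera_info('side'));print(status.state());print(bot.grip_point_offset)
E
```

```text
{'mtx': array([[477.61196328,   0.        , 316.05803902],
       [  0.        , 477.61196328, 195.06441933],
       [  0.        ,   0.        ,   1.        ]]), 'extrinsics': array([[ 0.08090559, -0.74476342,  0.66240602,  1.15907576],
       [ 0.99664432,  0.06873396, -0.04444941, -0.05035969],
       [-0.0124255 ,  0.6637794 ,  0.74782519,  0.81103709],
       [ 0.        ,  0.        ,  0.        ,  1.        ]])}
{'mtx': array([[364.45858981,   0.        , 318.9630445 ],
       [  0.        , 364.45858981, 195.22827536],
       [  0.        ,   0.        ,   1.        ]]), 'extrinsics': array([[ 0.99074158,  0.09760537, -0.09436268,  0.43772577],
       [-0.13519791,  0.77259164, -0.62034159, -0.52822295],
       [ 0.01235515,  0.62735584,  0.7786347 ,  0.74313042],
       [ 0.        ,  0.        ,  0.        ,  1.        ]])}
{'time': 0.1, 'q': array([-6.56610210e+01,  1.83478166e+01,  8.96990045e+01, -4.68283018e-04,
        7.20438547e+01, -1.14625945e+00]), 'qd': array([ 0.06238352, -0.07326649, -0.14797817,  0.01460814, -0.00097253,
       -0.01496036]), 'joint_efforts': array([-2.26180432e-04, -4.16407478e+01, -2.34704643e+01,  3.85467581e-05,
        4.89105267e-03, -3.20668345e-07]), 'eef_pos': array([ 0.24723205, -0.51866905,  0.23057074]), 'ee_rot': array([-1.79909334e+02, -1.36878089e-03,  2.54853821e+01]), 'ft_force': array([-1.35237971,  0.59302018, -0.01584536]), 'moment': array([ 0.0195953 , -0.02586311, -0.01223551]), 'grip_force': 0.0, 'finger_gap': 0.0855754344338949}
0.0187
```

View pics/s.png

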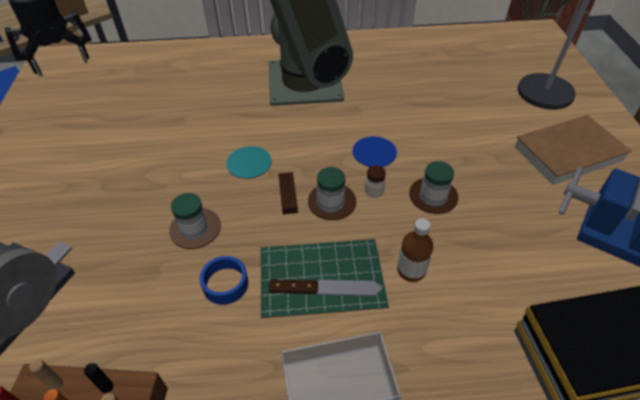

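View pics/d.png

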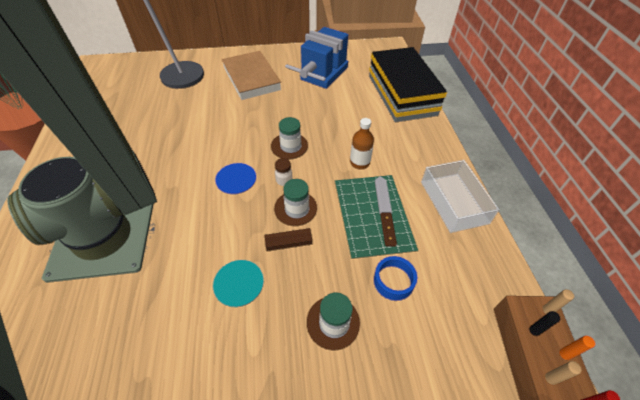

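Scene view: the tin lids are near (438,170), (331,178) and (187,205), the mat is around (322,277), the jar is at (375,181) and the block at (288,193). The side view shows the same tins, with lids near (290,126), (296,188) and (336,307). The blue and turquoise discs are look-alikes.

```bash
python3 - <<'E'
from h import *
for n,f,ws,mat in (('scene','s.png',[(438,172),(331,180),(187,206)],(322,277)),('side','d.png',[(290,127),(296,190),(336,307)],(375,215))):
    im=cv2.imread('pics/'+f); hsv=cv2.cvtColor(im,cv2.COLOR_BGR2HSV)
    m=cv2.inRange(hsv,(60,70,20),(90,255,130))
    N,lab,st,ce=cv2.connectedComponentsWithStats(m)
    for i in range(1,N):
        if st[i,4]>120: 
            ys,xs=np.where(lab==i); u=(xs.min()+xs.max())/2
            # lid side+top blob: top ellipse
            v0=ys.min(); 
            print(n,st[i],ce[i].round(1),onz(n,*ce[i],0.003 if st[i,4]>2000 else .075).round(4))
    # corks
    m=cv2.inRange(hsv,(0,60,20),(14,255,110))
    N,lab,st,ce=cv2.connectedComponentsWithStats(m)
    for i in range(1,N):
        if 100<st[i,4]<4000:
            c=(st[i,0]+st[i,2]/2-.5,st[i,1]+st[i,3]/2-.5); print(' br',st[i],onz(n,*c,.004).round(3))
    for k in ws: print(k,[hsv[k[1]+d,k[0]].tolist() for d in (-5,0,5,35)])
E
```

```text
scene [426 162  27  23 488] [438.9 173.2] [0.4689 0.2601 0.075 ]
scene [318 168  26  23 495] [330.6 179.1] [0.4647 0.0277 0.075 ]
scene [172 194  29  25 571] [186.1 205.9] [ 0.5122 -0.2716  0.075 ]
scene [ 262  240  121   45 3379] [322.6 261.3] [ 0.6222 -0.0036  0.003 ]
scene [ 262  281  125   35 1552] [308.9 302.4] [ 0.7519 -0.0388  0.075 ]
scene [343 296  34   8 215] [357.9 299.2] [0.753  0.0457 0.075 ]
 br [ 54   0  33  17 389] [-0.51  -0.791  0.004]
 br [504   0  23  22 340] [-0.331  0.74   0.004]
 br [527   0  14  20 181] [-0.331  0.804  0.004]
 br [545   0  35  34 449] [-0.275  0.88   0.004]
 br [570  13  19  33 170] [-0.192  0.9    0.004]
 br [ 48  38  28   8 112] [-0.286 -0.761  0.004]
 br [ 517  116  113   61 3621] [0.341 0.641 0.004]
 br [367 167  19  15 233] [0.391 0.143 0.004]
 br [278 172  20  42 604] [ 0.43  -0.066  0.004]
 br [409 177  49  37 663] [0.468 0.26  0.004]
 br [308 186  48  34 688] [0.469 0.03  0.004]
 br [169 207  52  42 842] [ 0.513 -0.269  0.004]
 br [401 229  32  33 756] [0.6   0.193 0.004]
 br [270 280  47  13 519] [ 0.675 -0.066  0.004]
 br [   0  364 
[... 598 characters left out ...]
1 1455] [-0.077  1.046  0.004]
 br [ 14 119  30  30 377] [-0.298  0.402  0.004]
 br [271 136  37  37 549] [0.463 0.222 0.004]
 br [275 196  42  30 538] [0.462 0.019 0.004]
 br [381 213  15  33 317] [ 0.68  -0.065  0.004]
 br [265 229  47  22 723] [ 0.436 -0.064  0.004]
 br [ 494  297   45  103 1659] [ 0.858 -0.369  0.004]
 br [ 307  299   53   51 1038] [ 0.51  -0.275  0.004]
 br [528 312  33  25 110] [ 0.938 -0.332  0.004]
 br [580 391  27   9 108] [ 0.959 -0.465  0.004]
(290, 127) [[77, 116, 99], [76, 113, 104], [75, 116, 77], [16, 123, 159]]
(296, 190) [[76, 114, 103], [76, 119, 105], [76, 116, 103], [14, 143, 105]]
(336, 307) [[76, 117, 105], [77, 110, 104], [77, 116, 101], [11, 156, 88]]
```

```bash
python3 -c "
from h import *
p=np.array([onz('scene',*c,.003) for c in [(260,247),(376,239),(387,305),(263,315)]]);print(p.round(3),p.mean(0))
p=np.array([onz('side',*c,.003) for c in [(334,181),(392,175),(416,248),(352,257)]]);print(p.round(3),p.mean(0))
print('jar',onz('scene',376,172,.063),onz('side',283,165,.063))
print('glue',onz('scene',422,227,.148),onz('side',365,124,.148))"
R='' ; for i in 1 2 3 4 5; do python3 -m inch '[[1,0.89,3.12,0,0],[1,0.89,3.12,0,0],[1,0.89,3.12,0,0],[1,0.89,3.12,0,0],[1,0.89,3.12,0,0]]' 40 | tail -c 400; done; python3 -m inch '[[1,0,0,0,0],[1,0,0,0,0],[1,0,0,0,0]]'
python3 -c "
from h import *
print(status.state()['eef_pos'],status.state()['ft_force'])
save('wrist','w1.png');print(optics.camera_info('wrist'))"
```

```text
[[ 0.576 -0.129  0.003]
 [ 0.577  0.112  0.003]
 [ 0.73   0.108  0.003]
 [ 0.73  -0.124  0.003]] [ 0.65337309 -0.00835605  0.003     ]
[[ 0.574  0.105  0.003]
 [ 0.736  0.107  0.003]
 [ 0.732 -0.125  0.003]
 [ 0.578 -0.129  0.003]] [ 0.65490498 -0.01028837  0.003     ]
jar [0.44139732 0.1298906  0.063     ] [0.44211445 0.1238175  0.063     ]
glue [0.66310123 0.16726376 0.148     ] [0.65467978 0.15765005 0.148     ]
time: 0.52
eef_pos: [0.2918, -0.3614, 0.2309]
ee_rot: [-179.9, 0.0, 25.4]
ft_force: [0.2, -0.7, 0.4]
finger_gap: 0.0857
grip_force: 0.0
time: 0.93
eef_pos: [0.3362, -0.2054, 0.2311]
ee_rot: [-180.0, 0.0, 25.5]
ft_force: [1.2, 0.1, 0.1]
finger_gap: 0.0853
grip_force: 0.0
time: 1.35
eef_pos: [0.3807, -0.0495, 0.2312]
ee_rot: [180.0, 0.0, 25.5]
ft_force: [0.6, -0.5, -0.5]
finger_gap: 0.0855
grip_force: 0.0
time: 1.77
eef_pos: [0.4252, 0.1066, 0.2311]
ee_rot: [180.0, 0.0, 25.5]
ft_force: [-0.0, -0.3, -1.0]
finger_gap: 0.0857
grip_force: 0.0
time: 2.18
eef_pos: [0.4698, 0.2625, 0.2309]
ee_rot: [180.0, 0.1, 25.5]
ft_force: [0.4, 0.7, 0.7]
finger_gap: 0.0857
grip_force: 0.0
time: 2.43
eef_pos: [0.4693, 0.2604, 0.2307]
ee_rot: [180.0, 0.1, 25.5]
ft_force: [0.6, -1.0, 0.1]
finger_gap: 0.0855
grip_force: 0.0
[0.4693298  0.26035233 0.23074568] [ 0.59974955 -1.04913599  0.110266  ]
{'mtx': array([[353.63242165,   0.        , 317.25137358],
       [  0.        , 353.63242165, 202.25882456],
       [  0.        ,   0.        ,   1.        ]]), 'hand_eye': array([[-2.24897932e-04,  9.62748341e-01,  2.70398931e-01,
         6.88000538e-02],
       [ 9.99999959e-01,  2.64593254e-04, -1.10351002e-04,
         2.05302912e-04],
       [-1.77785977e-04,  2.70398895e-01, -9.62748361e-01,
        -1.42020453e-01],
       [ 0.00000000e+00,  0.00000000e+00,  0.00000000e+00,
         1.00000000e+00]])}
```

View pics/w1.png

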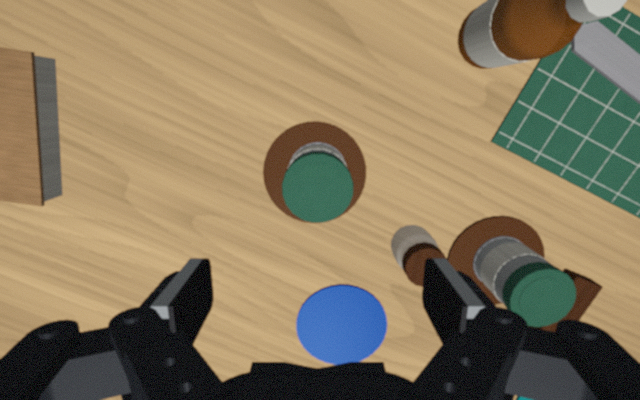

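The wrist view confirms that the left tin's lid (318,187) is centred between the fingers, with a back-projection error of about 1 mm. Next I descend and grip it.

```bash
cat > f.py <<'E'
from h import *
s=status.state();print('F',s['ft_force'].round(2),'tau',s['joint_efforts'][:3].round(3))
E
python3 -m inch '[[1,0,0,-4,0],[1,0,0,-4,0],[1,0,0,-3,0],[1,0,0,-2,0],[1,0,0,0,0]]' 50 >/dev/null
python3 -m inch '[[1,0,0,-2,0],[1,0,0,-2,0],[1,0,0,-2,0],[1,0,0,-1,0],[1,0,0,0,0]]'
for i in 1 2 3; do python3 f.py; python3 -m inch '[[1,0,0,0,0]]' >/dev/null; done
for i in 1 2; do python3 -m inch '[[-1,0,0,0,0],[-1,0,0,0,0],[-1,0,0,0,0],[-1,0,0,0,0],[-1,0,0,0,0]]'; done
```

```text
time: 3.32
eef_pos: [0.4693, 0.2599, 0.0307]
ee_rot: [180.0, 0.1, 25.4]
ft_force: [-0.0, -0.1, -0.4]
finger_gap: 0.0851
grip_force: 0.0
F [-0.02 -0.13 -0.4 ] tau [-1.7000e-02 -4.1824e+01 -1.6368e+01]
F [-0.24  0.21  1.52] tau [ -0.046 -41.227 -15.686]
F [ 0.01  0.43 -0.67] tau [ -0.059 -41.662 -16.018]
time: 3.98
eef_pos: [0.4704, 0.2611, 0.0323]
ee_rot: [180.0, -0.1, 25.5]
ft_force: [-1.0, -0.8, 5.6]
finger_gap: 0.059
grip_force: 53.8
time: 4.4
eef_pos: [0.4704, 0.2611, 0.0323]
ee_rot: [180.0, -0.1, 25.5]
ft_force: [-0.3, -1.1, 5.6]
finger_gap: 0.0591
grip_force: 53.8
```

```bash

python3 -m inch '[[-1,0,0,0.5,0],[-1,0,0,0.8,0],[-1,0,0,0.8,0],[-1,0,0,0.8,0],[-1,0,0,0.3,0]]' 
python3 -m inch '[[-1,0,0,0,0],[-1,0,0,0,0],[-1,0,0,0,0],[-1,0,0,0,0]]' >/dev/null
for i in 1 2 3 4 5 6; do python3 f.py; python3 -m inch '[[-1,0,0,0,0]]' |tail -c 200 | grep -v eef; done
python3 -c "
from h import *
save('side','d2.png')"
```

```text
time: 4.82
eef_pos: [0.4706, 0.2613, 0.0649]
ee_rot: [-180.0, -0.1, 25.5]
ft_force: [0.5, -0.1, -2.6]
finger_gap: 0.0587
grip_force: 54.1
F [-0.31 -0.01 -1.82] tau [ 3.0000e-03 -4.2654e+01 -1.8266e+01]
time: 5.23
ee_rot: [180.0, 0.1, 25.5]
ft_force: [-0.3, 0.2, -1.5]
finger_gap: 0.0591
grip_force: 54.1
F [-0.27  0.16 -1.5 ] tau [ 1.0000e-03 -4.2556e+01 -1.8210e+01]
time: 5.32
ee_rot: [180.0, 0.0, 25.5]
ft_force: [0.2, 0.1, -2.3]
finger_gap: 0.0592
grip_force: 54.1
F [ 0.22  0.12 -2.35] tau [ 1.0000e-03 -4.2494e+01 -1.8191e+01]
time: 5.4
ee_rot: [180.0, 0.0, 25.5]
ft_force: [-0.4, 0.3, -1.6]
finger_gap: 0.0592
grip_force: 54.1
F [-0.4   0.27 -1.57] tau [ 1.0000e-03 -4.2458e+01 -1.8191e+01]
time: 5.48
ee_rot: [180.0, 0.0, 25.5]
ft_force: [0.7, 0.4, -1.6]
finger_gap: 0.0593
grip_force: 54.1
F [ 0.69  0.45 -1.58] tau [  0.    -42.441 -18.197]
time: 5.57
ee_rot: [180.0, 0.0, 25.5]
ft_force: [0.0, 0.4, -0.8]
finger_gap: 0.0591
grip_force: 54.1
F [ 0.03  0.41 -0.81] tau [-1.0000e-03 -4.2436e+01 -1.8204e+01]
time: 5.65
ee_rot: [180.0, 0.0, 25.5]
ft_force: [-0.3, -0.2, -2.6]
finger_gap: 0.0591
grip_force: 54.1
```

View pics/d2.png

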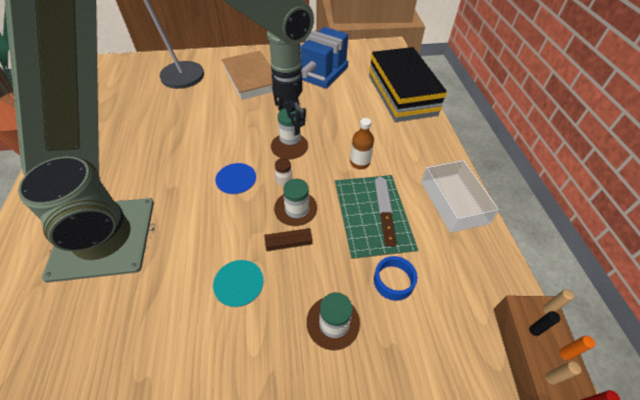

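The tin is clearly off its cork (lid at about (288,116)), at roughly 1.7 N. I'll put it back gently.

```bash

python3 -m inch '[[-1,0,0,-0.7,0],[-1,0,0,-0.7,0],[-1,0,0,-0.7,0],[-1,0,0,-0.4,0],[-1,0,0,-0.2,0]]' 
python3 -m inch '[[-1,0,0,-0.1,0],[-1,0,0,-0.1,0],[-1,0,0,-0.1,0],[-1,0,0,-0.1,0],[-1,0,0,0,0]]' 
python3 -m inch '[[-1,0,0,0,0]]' 20
```

```text
time: 6.12
eef_pos: [0.4693, 0.2606, 0.0351]
ee_rot: [180.0, 0.1, 25.5]
ft_force: [0.0, 0.1, -1.6]
finger_gap: 0.0591
grip_force: 54.1
time: 6.53
eef_pos: [0.47, 0.261, 0.0324]
ee_rot: [180.0, -0.0, 25.5]
ft_force: [-0.3, 0.4, -1.6]
finger_gap: 0.0591
grip_force: 54.1
time: 6.62
eef_pos: [0.47, 0.261, 0.0325]
ee_rot: [180.0, -0.0, 25.5]
ft_force: [0.1, -0.8, -1.5]
finger_gap: 0.0594
grip_force: 54.1
```

```bash

for i in 1 2; do python3 -m inch '[[-1,0,0,-0.05,0],[-1,0,0,0,0],[-1,0,0,0,0]]' 30 | egrep 'eef_p|ft'; done
```

```text
eef_pos: [0.47, 0.261, 0.0323]
ft_force: [-1.8, -0.2, 2.7]
eef_pos: [0.47, 0.261, 0.0323]
ft_force: [-2.3, -0.8, 6.9]
```

Contact is confirmed at TCP z = 0.0323. Next I release, rise and move to the middle tin, with a −0.4 cm x and −23.2 cm y shift.

```bash

python3 -m inch '[[-1,0,0,0.05,0],[-0.1,0,0,0,0],[0.6,0,0,0,0],[1,0,0,0,0],[1,0,0,0,0]]' | egrep 'eef_p|ft|gap'
python3 -m inch '[[1,0,0,0,0],[1,0,0,0,0],[1,0,0,1,0],[1,0,0,2,0],[1,0,0,3,0]]' | egrep 'eef_p|ft|gap'
python3 -m inch '[[1,0,0,4,0],[1,0,0,3,0],[1,0,0,2,0],[1,0,0,0,0],[1,0,0,0,0]]' | egrep 'eef_p|ft|gap'
python3 -m inch '[[1,-0.05,-2.9,0,0],[1,-0.05,-2.9,0,0],[1,-0.05,-2.9,0,0],[1,-0.05,-2.9,0,0]]' >/dev/null
python3 -m inch '[[1,-0.05,-2.9,0,0],[1,-0.05,-2.9,0,0],[1,-0.05,-2.9,0,0],[1,-0.05,-2.9,0,0]]' | egrep 'eef_p|ft|gap'
python3 -m inch '[[1,0,0,0,0],[1,0,0,0,0],[1,0,0,0,0]]'
python3 -c "
from h import *
save('wrist','w2.png')"
```

```text
eef_pos: [0.47, 0.261, 0.0316]
ft_force: [-0.8, -0.4, 0.1]
finger_gap: 0.0853
eef_pos: [0.4684, 0.2601, 0.091]
ft_force: [-0.2, -0.3, 0.3]
finger_gap: 0.0851
eef_pos: [0.4704, 0.2612, 0.1835]
ft_force: [-0.5, -0.6, -0.4]
finger_gap: 0.0853
eef_pos: [0.4645, 0.0276, 0.1803]
ft_force: [1.0, 0.4, -0.9]
finger_gap: 0.0855
time: 9.28
eef_pos: [0.4653, 0.0293, 0.1809]
ee_rot: [-179.9, 0.1, 25.5]
ft_force: [0.5, 0.6, 0.5]
finger_gap: 0.0855
grip_force: 0.0
```

View pics/w2.png

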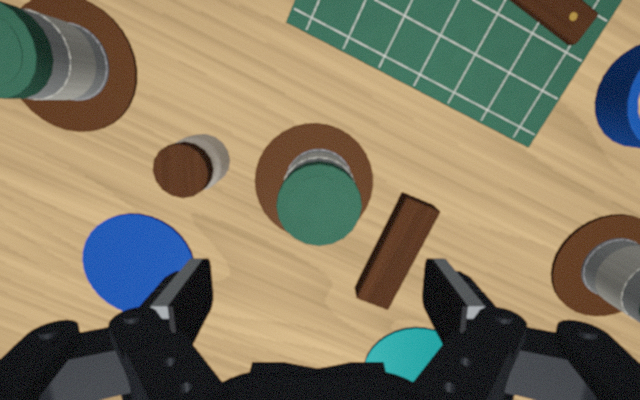

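The wrist view shows the left tin standing on its cork. The middle lid (319,204) is centred between the fingers, and the block and jar are clear. I descend, grip and feel its weight.

```bash

python3 -m inch '[[1,0,-0.1,-3,0],[1,0,0,-3,0],[1,0,0,-2,0],[1,0,0,-2,0],[1,0,0,-2,0]]' 50 >/dev/null
python3 -m inch '[[1,0,0,-2,0],[1,0,0,-1,0],[1,0,0,0,0],[1,0,0,0,0]]'| egrep 'eef_p|ft|gap'
for i in 1 2; do python3 -m inch '[[-1,0,0,0,0],[-1,0,0,0,0],[-1,0,0,0,0],[-1,0,0,0,0],[-1,0,0,0,0]]'| egrep 'eef_p|ft|gap'; done
python3 -m inch '[[-1,0,0,0.5,0],[-1,0,0,0.8,0],[-1,0,0,0.8,0],[-1,0,0,0.8,0],[-1,0,0,0.3,0]]' | egrep 'eef_p|ft|gap'
python3 -m inch '[[-1,0,0,0,0],[-1,0,0,0,0],[-1,0,0,0,0],[-1,0,0,0,0]]' >/dev/null
for i in 1 2 3 4 5 6; do python3 -m inch '[[-1,0,0,0,0]]' |egrep 'eef|ft'; done
```

```text
eef_pos: [0.4657, 0.0289, 0.0314]
ft_force: [0.3, -0.8, 0.4]
finger_gap: 0.0852
eef_pos: [0.4667, 0.0284, 0.033]
ft_force: [-1.9, 3.2, 5.2]
finger_gap: 0.0592
eef_pos: [0.4667, 0.0284, 0.033]
ft_force: [-0.8, 2.1, 6.3]
finger_gap: 0.0593
eef_pos: [0.4667, 0.0279, 0.0653]
ft_force: [-0.2, -0.2, -3.5]
finger_gap: 0.0591
eef_pos: [0.4656, 0.0279, 0.0635]
ft_force: [-0.1, -0.3, -3.5]
eef_pos: [0.4657, 0.0279, 0.0635]
ft_force: [0.2, 0.1, -3.1]
eef_pos: [0.4658, 0.0279, 0.0636]
ft_force: [0.3, -0.1, -3.0]
eef_pos: [0.4659, 0.0279, 0.0637]
ft_force: [0.0, 0.3, -2.6]
eef_pos: [0.4659, 0.0279, 0.0638]
ft_force: [0.3, -0.5, -2.9]
eef_pos: [0.4659, 0.0279, 0.0638]
ft_force: [-0.2, 0.2, -2.9]
```

The middle tin reads about 3.0 N. I lower it back.

```bash

python3 -m inch '[[-1,0,0,-0.7,0],[-1,0,0,-0.7,0],[-1,0,0,-0.7,0],[-1,0,0,-0.4,0],[-1,0,0,-0.2,0]]' | egrep 'eef|ft'
python3 -m inch '[[-1,0,0,-0.1,0],[-1,0,0,-0.1,0],[-1,0,0,-0.1,0],[-1,0,0,-0.1,0],[-1,0,0,0,0]]' | egrep 'eef|ft'
python3 -m inch '[[-1,0,0,-0.05,0],[-1,0,0,0,0],[-1,0,0,0,0]]' 30 | egrep 'eef_p|ft'
```

```text
eef_pos: [0.4652, 0.0279, 0.0357]
ft_force: [0.6, 0.7, -1.8]
eef_pos: [0.4662, 0.0279, 0.0331]
ft_force: [0.5, -0.6, -2.5]
eef_pos: [0.4662, 0.0279, 0.033]
ft_force: [-2.8, 0.2, 5.8]
```

```bash

python3 -m inch '[[-1,0,0,0,0],[-0.1,0,0,0,0],[0.6,0,0,0,0],[1,0,0,0,0],[1,0,0,0,0]]' | egrep 'eef_p|ft|gap'
python3 -m inch '[[1,0,0,0,0],[1,0,0,0,0],[1,0,0,1,0],[1,0,0,2,0],[1,0,0,3,0]]' | egrep 'eef_p|ft|gap'
python3 -m inch '[[1,0,0,4,0],[1,0,0,3,0],[1,0,0,2,0],[1,0,0,0,0],[1,0,0,0,0]]' | egrep 'eef_p|ft|gap'
python3 -m inch '[[1,0.46,-3,0,0],[1,0.46,-3,0,0],[1,0.46,-3,0,0],[1,0.46,-3,0,0],[1,0.46,-3,0,0]]' >/dev/null
python3 -m inch '[[1,0.46,-3,0,0],[1,0.46,-3,0,0],[1,0.46,-3,0,0],[1,0.46,-3,0,0],[1,0.46,-3,0,0]]' | egrep 'eef_p|ft|gap'
python3 -m inch '[[1,0,0,0,0],[1,0,0,0,0],[1,0,0,0,0]]'
python3 -c "
from h import *
save('wrist','w3.png')"
```

```text
eef_pos: [0.4662, 0.028, 0.0324]
ft_force: [0.5, -0.1, 0.2]
finger_gap: 0.0855
eef_pos: [0.464, 0.0279, 0.091]
ft_force: [0.0, 1.0, 0.0]
finger_gap: 0.0854
eef_pos: [0.4663, 0.028, 0.1832]
ft_force: [-0.1, -0.2, -0.9]
finger_gap: 0.0855
eef_pos: [0.5109, -0.2731, 0.1799]
ft_force: [-0.4, 0.5, 0.3]
finger_gap: 0.0853
time: 15.58
eef_pos: [0.511, -0.2712, 0.1805]
ee_rot: [-179.8, 0.1, 25.5]
ft_force: [-0.4, 0.1, 0.6]
finger_gap: 0.0854
grip_force: 0.0
```

View pics/w3.png

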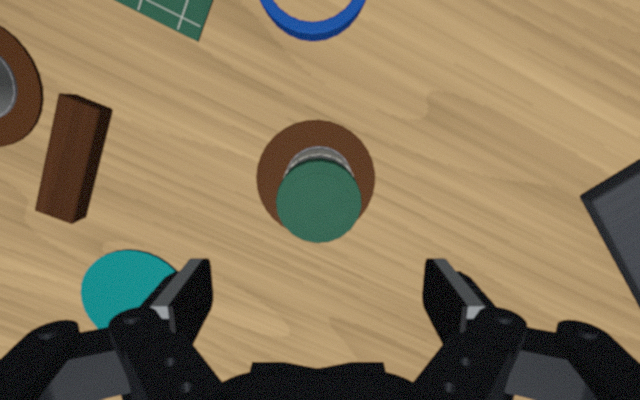

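The right lid (319,201) is centred and nothing is in the way. I descend, grip, lift about 3 cm and feel its weight.

```bash

python3 -m inch '[[1,0.1,0,-3,0],[1,0,0,-3,0],[1,0,0,-2,0],[1,0,0,-2,0],[1,0,0,-2,0]]' 50 >/dev/null
python3 -m inch '[[1,0,0,-2,0],[1,0,0,-1,0],[1,0,0,0,0],[1,0,0,0,0]]'| egrep 'eef_p|ft|gap'
for i in 1 2; do python3 -m inch '[[-1,0,0,0,0],[-1,0,0,0,0],[-1,0,0,0,0],[-1,0,0,0,0],[-1,0,0,0,0]]'| egrep 'eef_p|ft|gap'; done
python3 -m inch '[[-1,0,0,0.5,0],[-1,0,0,0.8,0],[-1,0,0,0.8,0],[-1,0,0,0.8,0],[-1,0,0,0.3,0]]' | egrep 'eef_p|ft|gap'
python3 -m inch '[[-1,0,0,0,0],[-1,0,0,0,0],[-1,0,0,0,0],[-1,0,0,0,0]]' >/dev/null
for i in 1 2 3 4 5 6; do python3 -m inch '[[-1,0,0,0,0]]' |egrep 'eef|ft'; done
```

```text
eef_pos: [0.513, -0.2713, 0.0324]
ft_force: [-0.4, -0.1, 0.1]
finger_gap: 0.085
eef_pos: [0.5133, -0.2716, 0.034]
ft_force: [0.1, 3.0, 5.1]
finger_gap: 0.0589
eef_pos: [0.5132, -0.2716, 0.034]
ft_force: [-0.7, 3.4, 4.8]
finger_gap: 0.0592
eef_pos: [0.5136, -0.2726, 0.0659]
ft_force: [0.7, -0.3, -5.7]
finger_gap: 0.0591
eef_pos: [0.5126, -0.2719, 0.0639]
ft_force: [-0.6, 0.3, -6.4]
eef_pos: [0.5127, -0.272, 0.064]
ft_force: [0.6, 0.8, -6.5]
eef_pos: [0.5128, -0.272, 0.0641]
ft_force: [0.2, -0.5, -6.3]
eef_pos: [0.5129, -0.272, 0.0642]
ft_force: [0.3, -1.0, -6.4]
eef_pos: [0.5129, -0.272, 0.0643]
ft_force: [-0.4, -0.4, -7.1]
eef_pos: [0.5129, -0.272, 0.0643]
ft_force: [-0.3, -0.8, -6.9]
```

The right tin is the heaviest: about 6.6 N against 3.0 and 1.7. I keep hold of it, raise it 21.9 cm, then carry it +14.1 cm in x and +26.3 cm in y to the mat.

```bash

python3 -m inch '[[-1,0,0,1,0],[-1,0,0,2,0],[-1,0,0,2.5,0],[-1,0,0,2.5,0],[-1,0,0,2.5,0]]' 60 | egrep 'eef|ft'
python3 -m inch '[[-1,0,0,2.5,0],[-1,0,0,2.5,0],[-1,0,0,2.5,0],[-1,0,0,2.5,0],[-1,0,0,1.4,0]]' | egrep 'eef|ft|gap'
python3 -m inch '[[-1,0.5,0.9,0,0],[-1,0.8,1.5,0,0],[-1,1.1,2.1,0,0],[-1,1.1,2.1,0,0],[-1,1.1,2.1,0,0]]' >/dev/null
python3 -m inch '[[-1,1.1,2.1,0,0],[-1,1.1,2.1,0,0],[-1,1.1,2.1,0,0],[-1,1.1,2.1,0,0],[-1,1.1,2.1,0,0]]' >/dev/null
python3 -m inch '[[-1,1.1,2.1,0,0],[-1,1.1,2.1,0,0],[-1,0.8,1.4,0,0],[-1,0.6,1.0,0,0],[-1,0.4,0.6,0,0]]' | egrep 'eef|ft|gap'
for i in 1 2; do python3 -m inch '[[-1,0.05,0,0,0],[-1,0.05,0,0,0],[-1,0,0,0,0],[-1,0,0,0,0],[-1,0,0,0,0]]'; done
python3 -c "
from h import *
cv2.imwrite('pics/fin.png',np.vstack([optics.grab_frame(n)[::1,:][:300] for n in('scene','side')])[:,:,::-1])"
```

```text
eef_pos: [0.5127, -0.2719, 0.1712]
ft_force: [0.9, -0.9, -7.1]
eef_pos: [0.5134, -0.2723, 0.2875]
ft_force: [1.0, 0.1, -5.7]
finger_gap: 0.0588
eef_pos: [0.6541, -0.0066, 0.2825]
ft_force: [0.5, -0.1, -7.1]
finger_gap: 0.0587
time: 20.97
eef_pos: [0.6546, -0.009, 0.2835]
ee_rot: [180.0, 0.0, 25.4]
ft_force: [-0.8, -0.0, -7.2]
finger_gap: 0.059
grip_force: 66.7
time: 21.38
eef_pos: [0.6559, -0.0081, 0.2833]
ee_rot: [180.0, 0.0, 25.5]
ft_force: [-0.1, 0.6, -7.5]
finger_gap: 0.0588
grip_force: 66.7
```

View pics/fin.png

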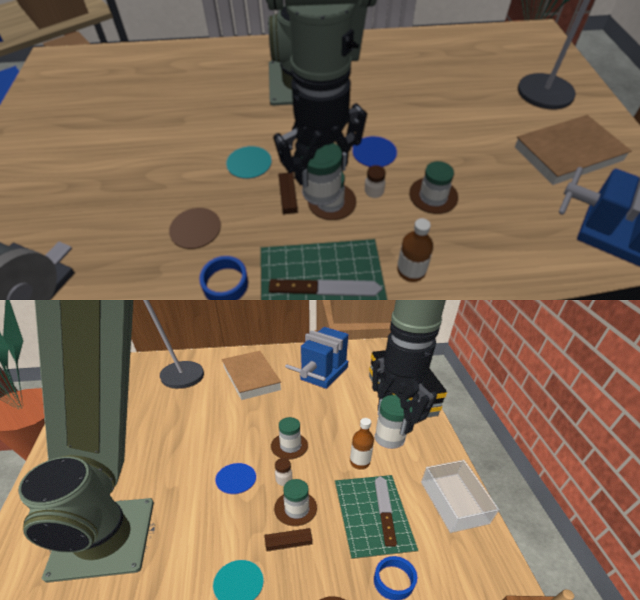

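The tin is held upright above the mat, at about (322,175) in the scene half and (393,420) in the side half. The left and middle tins stand on their corks and the bystanders have not moved. I let it settle and hand in.

```bash
python3 -m inch '[[-1,0,0,0,0],[-1,0,0,0,0],[-1,0,0,0,0],[-1,0,0,0,0],[-1,0,0,0,0]]' && python3 -c "
from h import *
print(job.sign_off())"
```

```text
time: 21.9
eef_pos: [0.6559, -0.008, 0.2834]
ee_rot: [180.0, -0.0, 25.5]
ft_force: [0.1, 1.1, -6.6]
finger_gap: 0.0588
grip_force: 66.7
the job is handed in; nothing more can be done
None
```

The right-hand tin is the heaviest (about 6.6 N, against 3.0 N for the middle and 1.7 N for the left), and the arm is holding it upright and still, about 25 cm above the middle of the mat; the other two are back on their corks, nothing else was moved, and the job was handed in at 21.9 s.

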